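# Click the reader's filter wheel round to green

## Task

The bench reader needs its green filter in the light path. With a fingertip, flick the filter wheel round by the black pegs on its edge, clockwise seen from above (the way the blue arrows point) and never backwards, until the green filter has clicked into place under the black optics head, and do not let it run past. Keep off the coloured glass, and leave the bottle, the tip box and the beaker standing where they are.

Things in the scene. Friction and masses are not known exactly. Their poses are not given: they have to be found in the camera images.
- reader: White bench-top reader fixed to the bench. Origin: at bench level on the filter wheel's vertical axis. Body spans own x -92 to +158 mm, y -100 to +100 mm (z up), flat deck 68 mm above the bench. The near (-x) side of the wheel is open from above; blue arrows on the deck there point to own +y, the way that edge of the wheel moves when advanced. A column and the optics head stand at its far (+x) end.
- head (a point): Centre of the top of the black optics head's near end, above the light path, 142 mm above the bench. The head is a bar 50 mm wide from the reader's own x 17 to 147 mm, its underside 112 mm above the bench (a small lens reaches down to 106 mm), carried by a white column 60 mm wide at x 102 to 152 mm. Wheel and pegs pass under it.
- wheel (a joint): Turn of the filter wheel, rad, growing clockwise seen from above. Click stops at multiples of 1.0472 (60 degrees); green is in place at 5 clicks = 5.236. Starts 2, 3 or 4 clicks before that. The detent resists with at most about 2.5 N at a peg; pushed past half a click the wheel runs on by itself to the next stop and rests there, pushed less it returns.
- hub (a point): Centre of the wheel's top face, 84 mm above the bench, on the axis. Aluminium disc 154 mm in diameter, lying flat. Six upright black pegs, 10 mm in diameter, 18 mm tall (tops at 102 mm), stand on it 70 mm from the axis, 60 degrees apart, half-way between the filters: at a click stop they are at 30, 90, 150, 210, 270 and 330 degrees counter-clockwise from the reader's own +x. Hub cap 28 mm wide, 7 mm high.
- filters: The six coloured glass discs (25 mm in diameter, at 37 mm from the axis, tops 86 mm above the bench) that ride on the wheel; origin on the wheel's axis at the wheel's top face, turning with it. Clockwise seen from above they run green, purple, blue, yellow, red, clear. Not to be touched.
- green_filter (a point): Centre of the top of the green glass disc, 37 mm from the wheel's axis, 86 mm above the bench; moves with the wheel.
- port (a point): The light path: the point under the optics head, fixed on the reader, 37 mm from the wheel's axis along the reader's own +x, 86 mm above the bench, where the centre of the green disc must come.
- bottle: Loose brown bottle with a blue cap, 60 mm in diameter, 130 mm tall; origin at the centre of its underside. Bystander.
- tip_box: Loose blue pipette tip box with a pink lid, 85 x 120 mm, 63 mm tall; origin at the centre of its underside. Bystander.
- beaker: Loose clear beaker, 60 mm in diameter, 75 mm tall; origin at the centre of its underside. Bystander.

How it is judged:
At the end, for the whole second after the job is handed in: The wheel is at rest in the click stop with the green filter under the optics head (centre within 5 mm of the light path), reached by advancing it clockwise; bottle, tip box and beaker are upright and within 15 mm of where they stood (horizontal distance between green_filter and port below 0.005 m and value of joint wheel between 5.08 and 5.39 rad and velocity of joint wheel between -0.1 and 0.1 rad/s and distance of each of bottle, tip_box, beaker from where it was at the start of the episode below 0.015 m and angle between each of bottle, tip_box, beaker's own z axis and vertical below 0.15 rad); the robot touches nothing.
It fails at once if the wheel ran more than half a click past green (value of joint wheel above 5.76 rad).
It fails at once if the wheel was turned backwards by more than half a click from its start ((value of joint wheel between 0.2618 and 0.4712 rad and distance of green_filter from where it was at the start of the episode between 0.01915 and 0.03186 m) or (value of joint wheel between 1.309 and 1.5184 rad and distance of green_filter from where it was at the start of the episode between 0.01915 and 0.03186 m) or (value of joint wheel between 2.3562 and 2.5656 rad and distance of green_filter from where it was at the start of the episode between 0.01915 and 0.03186 m)).
It fails at once if the coloured glass was touched (contact force between any of the fingers, the arm and filters above 0.5 N).
It fails at once if the bottle, tip box or beaker was moved by more than 15 mm, lifted or tipped (distance of any of bottle, tip_box, beaker from where it was at the start of the episode above 0.015 m or angle between any of bottle, tip_box, beaker's own z axis and vertical above 0.3 rad).
It also fails if it takes over 51 s, if anything falls off the work surface, if the arm or the gripper's body presses on something with over 40 N, if the wrist force passes 120 N, or if a joint passes its speed limit or range.

## Robot

A 6-joint arm with a two-finger parallel gripper is mounted at the origin on the work surface. World frame = base frame: x ahead of the robot, y to its left, z up, the work surface at z = 0. Lengths are in m, angles in rad, forces in N, time in s.
With the tool pointing down it reaches from about 0.35 to 0.775 m from the base axis. Payload 7.3 kg.
Tool frame: the origin (TCP) lies midway between the tips of the shut fingers; the grasp point (between the pads) lies 19 mm behind it; z points along the fingers, y is the direction in which the jaws open and shut (so a half turn about z gives the same grasp; the last joint's range is limited). The gripper opens to 92 mm and grips with 3 to 60 N. Pads are 19 mm wide; open, the fingers measure 130 mm over their backs; the gripper's body (75 mm by 190 mm) begins 47 mm behind the grasp point.
Start: joints at [1.136, 0.342, 1.524, -0, 1.275, -0.146], TCP at [0.15, 0.503, 0.227] pointing down, gripper open.
Joint ranges: [-2.53, 2.53], [-0.77, 2.02], [0.04, 2.7], [-1, 4.14], [0.28, 2.66], [-3.11, 3.11]. Speed limits (rad/s): [2.57, 2.57, 3.14, 3.14, 3.14, 3.14].

## Interface

Orientations are given as [roll, pitch, yaw] about the fixed x, y, z axes, in that order (R = Rz(yaw) Ry(pitch) Rx(roll)).
In Python, from cell import robot, imaging gives the robot as it stands. The module is installed in compiled form; this text tells all that it offers.
- The arm moves only by the tool send_rows, never from a script. Its argument "plan" is a list of rows, each a list of 3 entries, a list of its own where there are three numbers: the shift along the world's x, y, z in m, then the turn, a rotation vector about the world's x, y, z in rad, then the closure in counts, from 0 (fully open) to 255 (shut). A call has 1 to 20 rows; each row shifts and turns the commanded pose from where the row before left it; what a row does not reach is not made up. A row lasts 1/10 s, in which the tool goes at most 50 mm and 8.59 degrees, less where a joint would pass 70% of its speed; a pose out of reach is approached as far as the arm can. A call is refused whole if a number of a shift passes 0.05 or a number of a turn 0.15, either way. A call with a gripper value outside its range is refused whole. The fingers move at their own pace and stop on an object; "newtons" is the grip in N (left out, the last holds). Time passes only in rows, so rows that do not move let the fingers close. It gives the time, the measured TCP pose, the force and the opening at its end, in the units of the state.
- robot.observe(): the state, without advancing time (a new reading comes with each control period).
- imaging.read_camera(name): name is "side" or "top"; returns a dict with "pixels" (420x560x3 uint8, red, green, blue), "fx", "fy", "cx", "cy" (pixels), "world_from_camera" (4x4, takes a point from camera to world coordinates). Camera axes: x right, y down, z forward; pixel columns grow to the right and rows downward; lengths in m; the calibration is good to about 2 mm. A picture is of the moment at which its call begins. There is no depth.
- robot.hand_in(): hands the job in, once; it reports no verdict.
The state is a dict: "time": time; "qpos": joint angles; "qvel": joint speeds; "joint_efforts": joint torques, N m; "tool_pos": TCP position; "tool_rot": TCP orientation; "contact_force": force on the tool from outside, world axes, zero at the start; "torque": the same for the moment, N m; "opening": finger opening in m.
Only numpy, scipy, OpenCV 4.12 (cv2) and the standard library are available. Lean on these libraries where they do the work, as an engineer would, in place of code of your own. Each camera call takes 0.05 s, during which the arm holds its last target.

## Working session

There is one attempt and no reset: what is moved stays moved. The work goes in short steps, Python scripts to look and compute and a tool call to move; the robot and the scene stay as the last step left them, time stands still between calls to the robot, and variables do not carry over. Pictures are saved under pics/ and viewed, and the job is handed in when it is done.

Besides the shell and the picture viewer there is one more tool, called after "Emit:" as a command line: name --argument value ..., lists and objects as JSON in quotes. send_rows: Moves the arm, as the interface text tells. Its arguments: {"type":"object","properties":{"plan":{"type":"array"},"newtons":{"type":"number"}},"required":["plan"]}

```bash
mkdir -p pics
python3 - <<'E'
from cell import robot, imaging
import cv2, json, numpy as np
for n in("top","side"):
    c=imaging.read_camera(n); cv2.imwrite(f"pics/{n}0.png",cv2.cvtColor(c["pixels"],cv2.COLOR_RGB2BGR))
    print(n,c["fx"],c["fy"],c["cx"],c["cy"],np.round(c["world_from_camera"],4).tolist())
print(robot.observe())
E
```

```text
top 389.65509398415674 389.65509398415674 286.1476909420358 209.49388477430506 [[0.0261, -0.9892, 0.1441, 0.5055], [-0.9992, -0.0216, 0.0323, 0.0397], [-0.0288, -0.1448, -0.989, 0.9785], [0.0, 0.0, 0.0, 1.0]]
side 465.3779686391531 465.3779686391531 274.58214251064254 209.47363956237245 [[0.8294, -0.2853, 0.4804, 0.2191], [-0.5585, -0.4473, 0.6986, -0.5504], [0.0156, -0.8477, -0.5303, 0.5666], [0.0, 0.0, 0.0, 1.0]]
{'time': 0.1, 'qpos': array([ 1.13597054e+00,  3.42644399e-01,  1.52492506e+00, -3.13466059e-05,
        1.27538578e+00, -1.46020670e-01]), 'qvel': array([-0.00294759, -0.00107622, -0.00124803, -0.00155147, -0.0014828 ,
        0.0002367 ]), 'joint_efforts': array([ 1.79590756e-03, -4.32008278e+01, -2.44695354e+01,  7.19860476e-02,
        5.25714154e-02, -7.19279979e-05]), 'tool_pos': array([0.14936784, 0.50292565, 0.2261177 ]), 'tool_rot': array([-3.14024020e+00, -1.68602901e-04,  2.85279657e+00]), 'contact_force': array([-0.31679349, -0.38387875, -0.12533332]), 'torque': array([0.03498415, 0.00898964, 0.04584987]), 'opening': 0.09167374386036614}
```

View pics/top0.png

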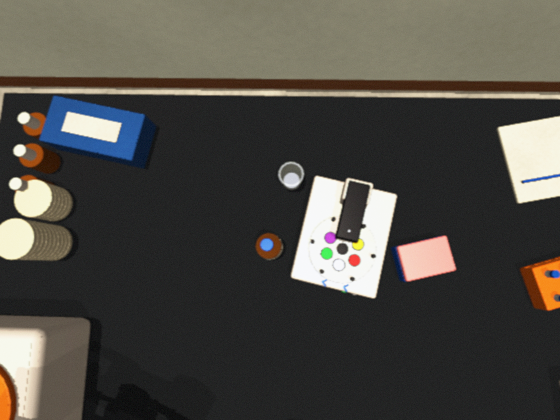

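View pics/side0.png

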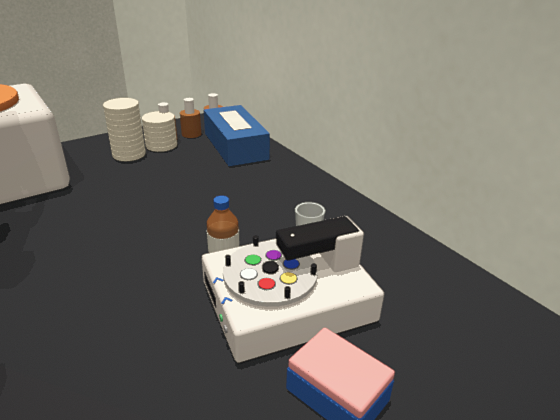

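Run:
```python
import cv2
a=cv2.imread("pics/top0.png")[80:270,130:350]
cv2.imwrite("pics/top0c.png",cv2.resize(a,None,fx=3,fy=3,interpolation=cv2.INTER_CUBIC))
```

```text
(no output)
```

View pics/top0c.png

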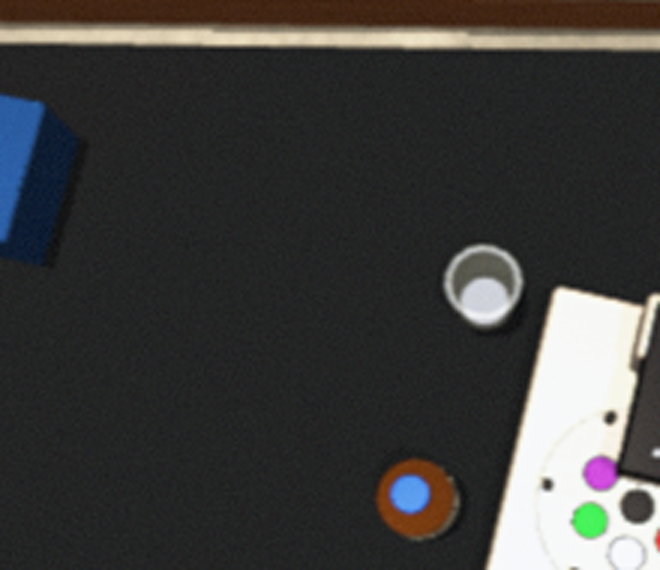

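The top image shows blue under the head. Green is at (327,253) and purple at (330,238), so green needs 2 clicks. I'll enlarge the wheel next.

Run:
```python
import cv2
a=cv2.imread("pics/top0.png")[165:305,280:410]
cv2.imwrite("pics/top0d.png",cv2.resize(a,None,fx=4,fy=4,interpolation=cv2.INTER_CUBIC))
a=cv2.imread("pics/side0.png")[200:355,195:390]
cv2.imwrite("pics/side0d.png",cv2.resize(a,None,fx=3.8,fy=3.8,interpolation=cv2.INTER_CUBIC))
```

```text
(no output)
```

View pics/top0d.png

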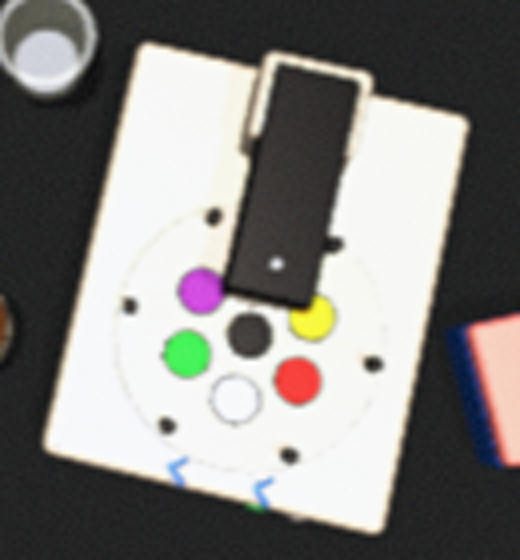

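View pics/side0d.png

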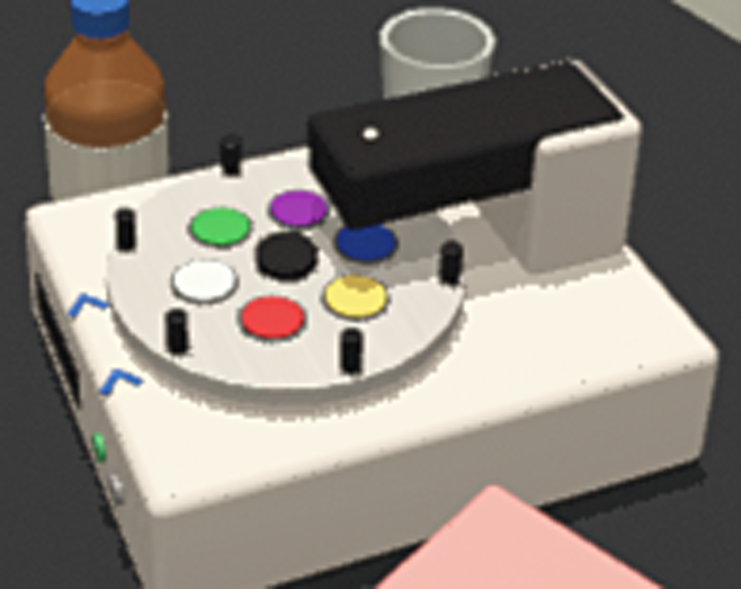

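```bash
cat > h.py <<'E'
import numpy as np
T=np.array([[0.0261,-0.9892,0.1441,0.5055],[-0.9992,-0.0216,0.0323,0.0397],[-0.0288,-0.1448,-0.989,0.9785],[0,0,0,1]])
S=np.array([[0.8294,-0.2853,0.4804,0.2191],[-0.5585,-0.4473,0.6986,-0.5504],[0.0156,-0.8477,-0.5303,0.5666],[0,0,0,1]])
K={'t':(389.655,286.148,209.494,T),'s':(465.378,274.582,209.474,S)}
def pt(cam,u,v,z):
    f,cx,cy,M=K[cam]; d=M[:3,:3]@[(u-cx)/f,(v-cy)/f,1]; o=M[:3,3]
    return o+d*(z-o[2])/d[2]
def proj(cam,p):
    f,cx,cy,M=K[cam]; q=M[:3,:3].T@(np.array(p)-M[:3,3]); return q[0]/q[2]*f+cx,q[1]/q[2]*f+cy
E
python3 - <<'E'
from h import *
tc=lambda x,y,z:pt('t',280+(x+.5)/4-.5,165+(y+.5)/4-.5,z)
sc=lambda x,y,z:pt('s',195+(x+.5)/3.8-.5,200+(y+.5)/3.8-.5,z)
P=[tc(x,y,.102) for x,y in [(214,217),(333,244),(373,364),(290,456),(168,426),(130,306)]]
Q=[sc(x,y,.102) for x,y in [(232,140),(450,245),(351,333),(177,314),(125,213)]]
hub=np.mean(P,0)
for n,L in(('t',P),('s',Q)):
  for p in L: print(n,p.round(4),round(np.hypot(*(p-hub)[:2]),4),np.degrees(np.arctan2(*(p-hub)[1::-1])).round(1))
print('hub',hub,'cap t',tc(250,335,.091),'cap s',sc(287,248,.091))
C=[tc(x,y,.068) for x,y in [(143,45),(468,120),(382,530),(45,450)]]
print(np.round(C,4))
for n,i,j in(('far',0,1),('right',2,1),('near',3,2),('left',3,0)):
  d=C[j]-C[i];print(n,np.hypot(*d[:2]),np.degrees(np.arctan2(d[1],d[0])))
yaw=np.degrees(np.arctan2(*(tc(276,264,.142)-hub)[1::-1]));print('head dot',tc(276,264,.142),yaw)
print('bottle',pt('t',266,244,.13),'beaker',pt('t',291,172,.075),'tip',pt('t',426,258,.063))
for u,v in[(396,247),(447,236),(456,268),(405,280)]:print(pt('t',u,v,.063).round(3))
E
```

```text
t [ 0.6141 -0.0383  0.102 ] 0.0691 17.9
t [ 0.6004 -0.1051  0.102 ] 0.0691 -41.2
t [ 0.5339 -0.1271  0.102 ] 0.069 -102.1
t [ 0.4823 -0.0813  0.102 ] 0.0695 -161.8
t [ 0.4969 -0.0139  0.102 ] 0.0688 138.5
t [0.5628 0.0082 0.102 ] 0.0693 78.0
s [0.5636 0.0065 0.102 ] 0.0678 77.0
s [ 0.6001 -0.1069  0.102 ] 0.0701 -42.5
s [ 0.5338 -0.1291  0.102 ] 0.0711 -101.9
s [ 0.4824 -0.0825  0.102 ] 0.0699 -160.8
s [ 0.4968 -0.0145  0.102 ] 0.0686 138.8
hub [ 0.54839037 -0.05959804  0.102     ] cap t [ 0.54878692 -0.06018323  0.091     ] cap s [ 0.54942917 -0.0603055   0.091     ]
[[ 0.7208  0.0018  0.068 ]
 [ 0.6793 -0.19    0.068 ]
 [ 0.4414 -0.1381  0.068 ]
 [ 0.481   0.0544  0.068 ]]
far 0.19620520741222058 -102.21835260905327
right 0.24348867761471144 -12.318579158580945
near 0.1965407992877499 -101.63595626274801
left 0.245487205450088 -12.393719534995196
head dot [ 0.58455056 -0.06811888  0.142     ] -13.259375902090172
bottle [0.55228051 0.10929885 0.13      ] beaker [0.72744117 0.06001882 0.075     ] tip [ 0.53279106 -0.256372    0.063     ]
[ 0.556 -0.188  0.063]
[ 0.585 -0.306  0.063]
[ 0.512 -0.324  0.063]
[ 0.481 -0.207  0.063]
```

The top image fixes the hub at about (0.5485, -0.060) and the reader yaw at about -12.1°. The side image agrees within about 2 mm, and the peg radii come out at 69–70 mm. The wheel needs two clicks. I'll move high over the near side with the fingers shut and the jaw axis radial.

Emit:
send_rows --plan '[[[0.033, -0.033, 0], [0, 0, -0.1], 255], [[0.033, -0.033, 0], [0, 0, -0.1], 255], [[0.033, -0.033, 0], [0, 0, -0.1], 255], [[0.033, -0.033, 0], [0, 0, -0.1], 255], [[0.033, -0.033, 0], [0, 0, -0.1], 255], [[0.033, -0.033, 0], [0, 0, -0.1], 255], [[0.0105, -0.0365, 0], [0, 0, -0.1], 255], [[0.0105, -0.0365, 0], [0, 0, -0.1], 255], [[0.0105, -0.0365, 0], [0, 0, -0.1], 255], [[0.0105, -0.0365, 0], [0, 0, -0.1], 255], [[0.0105, -0.0365, 0], [0, 0, -0.1], 255], [[0.0105, -0.0365, 0], [0, 0, -0.1], 255], [[0.0105, -0.0365, 0], [0, 0, -0.1], 255], [[0.0105, -0.0365, 0], [0, 0, -0.1], 255], [[0.0105, -0.0365, 0], [0, 0, -0.09], 255], [[0.0105, -0.0365, 0], [0, 0, 0], 255], [[0.0105, -0.0365, 0], [0, 0, 0], 255], [[0, 0, 0], [0, 0, 0], 255], [[0, 0, 0], [0, 0, 0], 255]]'

```text
time: 2.0
tool_pos: [0.4626, -0.0965, 0.2262]
tool_rot: [-3.14, -0.001, 1.361]
contact_force: [-0.8, -0.2, -0.6]
opening: 0.0001
```

Emit:
send_rows --plan '[[[0.0015, -0.0045, -0.03], [0, 0, 0], 255], [[0, 0, -0.03], [0, 0, 0], 255], [[0, 0, -0.03], [0, 0, 0], 255], [[0, 0, -0.02], [0, 0, 0], 255], [[0, 0, 0], [0, 0, 0], 255], [[0, 0, 0], [0, 0, 0], 255]]'

```text
time: 2.6
tool_pos: [0.4645, -0.0998, 0.1172]
tool_rot: [-3.141, -0.0, 1.364]
contact_force: [-1.3, -0.0, 0.9]
opening: 0.0004
```

```bash
cat > look.py <<'E'
import sys,cv2
from cell import robot, imaging
n=sys.argv[1]
a=cv2.cvtColor(imaging.read_camera("side")["pixels"],cv2.COLOR_RGB2BGR)[170:355,170:390]
b=cv2.cvtColor(imaging.read_camera("top")["pixels"],cv2.COLOR_RGB2BGR)[165:305,260:410]
f=lambda x,s:cv2.resize(x,None,fx=s,fy=s,interpolation=cv2.INTER_CUBIC)
cv2.imwrite(f"pics/s{n}.png",f(a,3.5));cv2.imwrite(f"pics/t{n}.png",f(b,3.5))
o=robot.observe();print(o["time"],o["tool_pos"],o["contact_force"])
E
python3 look.py 1
```

```text
2.7 [ 0.46525178 -0.10042294  0.11807425] [0.0542654  0.03834275 0.18416484]
```

View pics/s1.png

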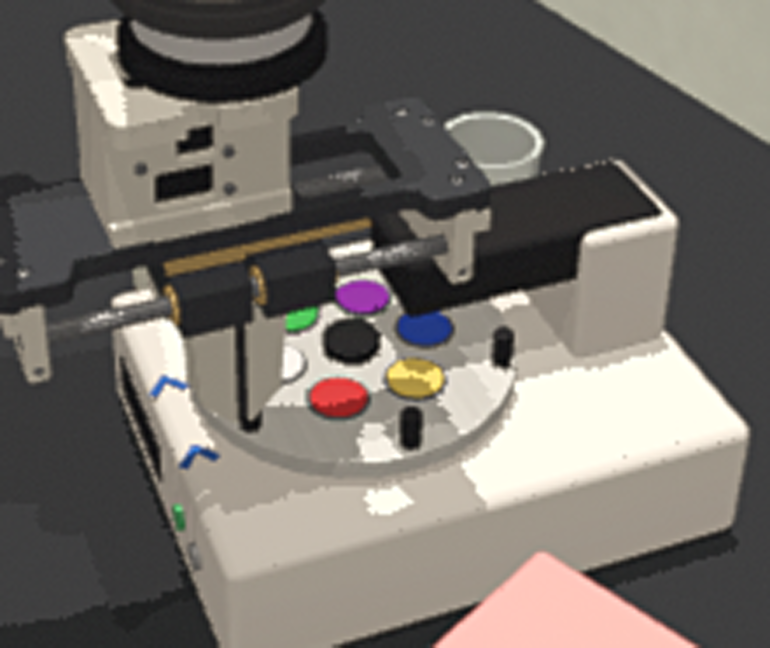

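View pics/t1.png

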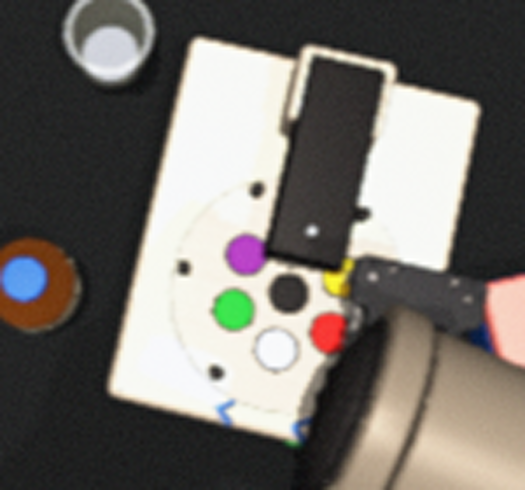

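Run:
```python
from h import *
for z in(.15,.17,.18,.19,.2):print(pt('s',170+460/3.5,170+280/3.5,z).round(3), pt('s',170+38/3.5,170+380/3.5,z).round(3))
print(proj('s',(.4652,-.1004,.118)), (proj('s',(.4652,-.1004,.118))[0]-170)*3.5,(proj('s',(.4652,-.1004,.118))[1]-170)*3.5)
```

```text
[ 0.567 -0.117  0.15 ] [ 0.39 -0.08  0.15]
[ 0.55  -0.138  0.17 ] [ 0.382 -0.102  0.17 ]
[ 0.542 -0.148  0.18 ] [ 0.378 -0.114  0.18 ]
[ 0.533 -0.159  0.19 ] [ 0.374 -0.125  0.19 ]
[ 0.525 -0.169  0.2  ] [ 0.37  -0.136  0.2  ]
(np.float64(236.9570335897223), np.float64(284.97744825396245)) 234.34961756402805 402.4210688888686
```

Geometry checks out: the rail lugs sit about 66 mm above the tip and will clear the head. I'll descend and push slowly along the arrows.

Emit:
send_rows --plan '[[[0, 0, -0.012], [0, 0, 0], 255], [[0, 0, -0.011], [0, 0, 0], 255], [[0, 0, 0], [0, 0, 0], 255], [[0, 0, 0], [0, 0, 0], 255], [[0.0008, 0.004, 0], [0, 0, 0], 255], [[0.0008, 0.004, 0], [0, 0, 0], 255], [[0.0008, 0.004, 0], [0, 0, 0], 255], [[0.0008, 0.004, 0], [0, 0, 0], 255], [[0.0008, 0.004, 0], [0, 0, 0], 255], [[0.0008, 0.004, 0], [0, 0, 0], 255], [[0, 0, 0], [0, 0, 0], 255]]'

```text
time: 3.8
tool_pos: [0.4693, -0.0762, 0.0937]
tool_rot: [-3.142, -0.0, 1.363]
contact_force: [-2.2, -2.2, -0.5]
opening: 0.0009
```

```bash
python3 look.py 2
```

```text
3.9 [ 0.46933823 -0.07658352  0.09367509] [-3.39843344 -2.18969654 -0.53706075]
```

View pics/s2.png

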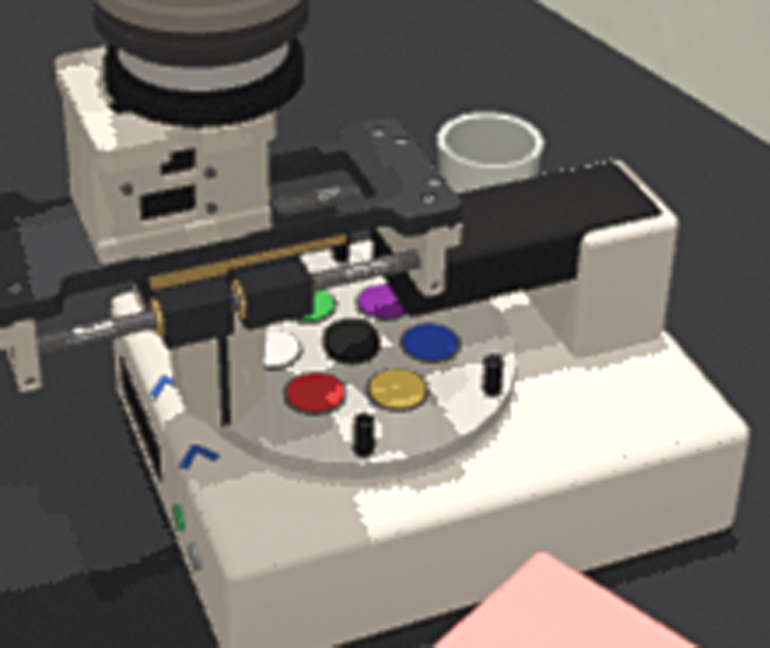

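View pics/t2.png

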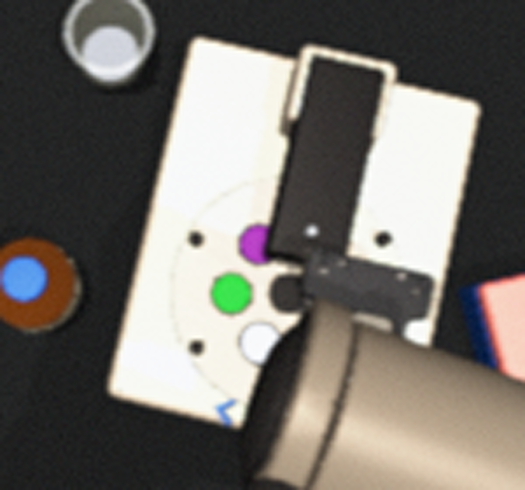

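The wheel is turning clockwise, now about 15°. I'll continue past the half click.

Emit:
send_rows --plan '[[[0.0006, 0.003, 0], [0, 0, 0], 255], [[0.0006, 0.003, 0], [0, 0, 0], 255], [[0.0006, 0.003, 0], [0, 0, 0], 255], [[0.0006, 0.003, 0], [0, 0, 0], 255], [[0.0006, 0.003, 0], [0, 0, 0], 255], [[0.0006, 0.003, 0], [0, 0, 0], 255], [[0.0006, 0.003, 0], [0, 0, 0], 255], [[0.0006, 0.003, 0], [0, 0, 0], 255], [[0.0006, 0.003, 0], [0, 0, 0], 255], [[0, 0, 0], [0, 0, 0], 255], [[0, 0, 0], [0, 0, 0], 255], [[0, 0, 0], [0, 0, 0], 255], [[0, 0, 0], [0, 0, 0], 255], [[0, 0, 0], [0, 0, 0], 255]]'

```text
time: 5.3
tool_pos: [0.4747, -0.0498, 0.0937]
tool_rot: [3.141, 0.0, 1.363]
contact_force: [-0.3, -0.3, 0.0]
opening: 0.0006
```

```bash
python3 look.py 3
```

```text
5.4 [ 0.47469112 -0.04979008  0.09374385] [-0.55678183 -1.34906553 -1.56842562]
```

View pics/s3.png

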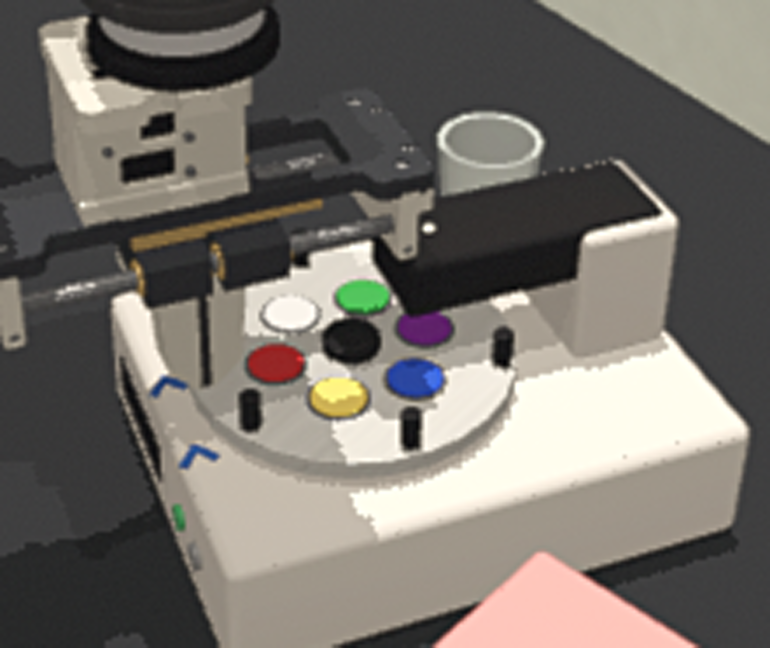

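View pics/t3.png

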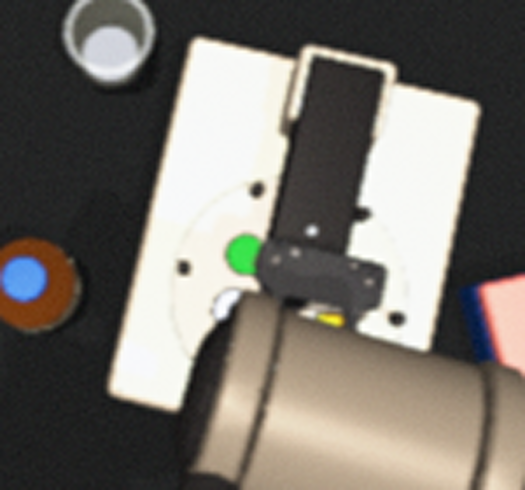

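One click is done: purple is under the head and the pegs are back at stop positions. Next I'll lift, go back behind the next peg, lower and repeat the same stroke.

Emit:
send_rows --plan '[[[0, 0, 0.02], [0, 0, 0], 255], [[0, 0, 0.02], [0, 0, 0], 255], [[0, 0, 0], [0, 0, 0], 255], [[-0.0035, -0.017, 0], [0, 0, 0], 255], [[-0.0035, -0.017, 0], [0, 0, 0], 255], [[-0.0035, -0.017, 0], [0, 0, 0], 255], [[0, 0, 0], [0, 0, 0], 255], [[0, 0, 0], [0, 0, 0], 255], [[0, 0, -0.02], [0, 0, 0], 255], [[0, 0, -0.01], [0, 0, 0], 255], [[0, 0, -0.01], [0, 0, 0], 255], [[0, 0, 0], [0, 0, 0], 255], [[0, 0, 0], [0, 0, 0], 255]]'

```text
time: 6.7
tool_pos: [0.4643, -0.1005, 0.0937]
tool_rot: [-3.141, -0.0, 1.363]
contact_force: [-0.2, 0.1, 0.1]
opening: 0.0007
```

```bash
python3 look.py 4
```

```text
6.8 [ 0.46458472 -0.10075389  0.09419341] [ 0.596146   -0.26565417  0.02078123]
```

View pics/s4.png

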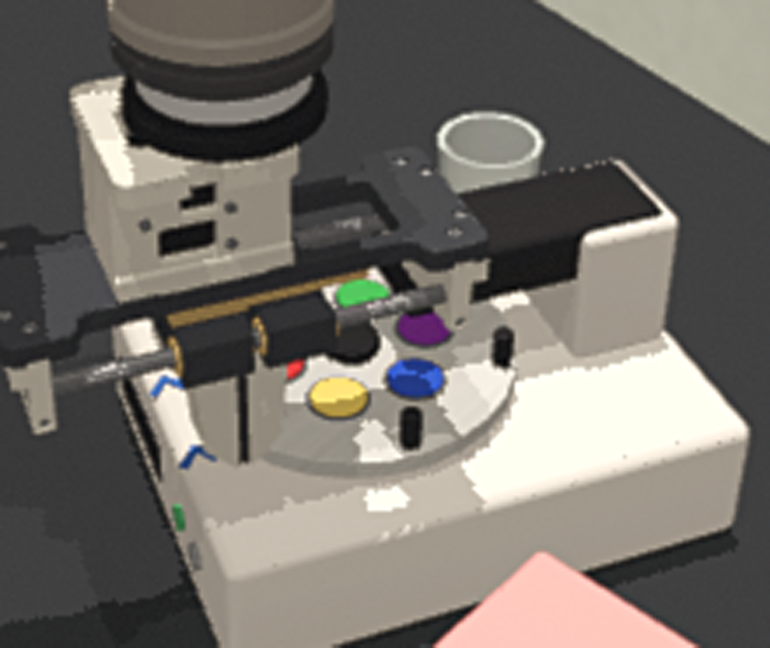

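The wheel is still in its stop (green at crop (362,293), purple under the head) and the finger is behind the next peg. Now the second stroke.

Emit:
send_rows --plan '[[[0.0008, 0.004, 0], [0, 0, 0], 255], [[0.0008, 0.004, 0], [0, 0, 0], 255], [[0.0008, 0.004, 0], [0, 0, 0], 255], [[0.0008, 0.004, 0], [0, 0, 0], 255], [[0.0008, 0.004, 0], [0, 0, 0], 255], [[0.0008, 0.004, 0], [0, 0, 0], 255], [[0.0006, 0.003, 0], [0, 0, 0], 255], [[0.0006, 0.003, 0], [0, 0, 0], 255], [[0.0006, 0.003, 0], [0, 0, 0], 255], [[0.0006, 0.003, 0], [0, 0, 0], 255], [[0.0006, 0.003, 0], [0, 0, 0], 255], [[0.0006, 0.003, 0], [0, 0, 0], 255], [[0.0006, 0.003, 0], [0, 0, 0], 255], [[0.0006, 0.003, 0], [0, 0, 0], 255], [[0.0006, 0.003, 0], [0, 0, 0], 255], [[0, 0, 0], [0, 0, 0], 255], [[0, 0, 0], [0, 0, 0], 255], [[0, 0, 0], [0, 0, 0], 255], [[0, 0, 0], [0, 0, 0], 255], [[0, 0, 0], [0, 0, 0], 255]]'

```text
time: 8.8
tool_pos: [0.4744, -0.0498, 0.0937]
tool_rot: [3.142, 0.0, 1.363]
contact_force: [-0.2, -0.2, 0.1]
opening: 0.0004
```

```bash
python3 look.py 5
```

```text
8.9 [ 0.47441068 -0.04980234  0.09374199] [ 0.14575633  0.86346191 -0.3763    ]
```

View pics/s5.png

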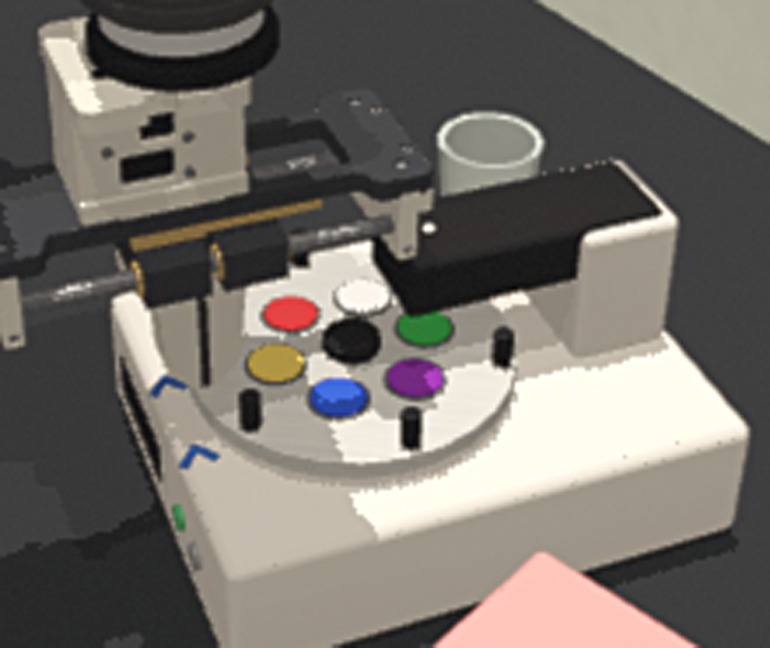

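Green is under the head, at crop (425,327). I'll retreat upward.

Emit:
send_rows --plan '[[[0, 0, 0.02], [0, 0, 0], 255], [[0, 0, 0.03], [0, 0, 0], 255], [[0, 0, 0.04], [0, 0, 0], 255], [[-0.01, 0, 0.04], [0, 0, 0], 255], [[-0.03, 0, 0.02], [0, 0, 0], 255], [[-0.03, 0, 0], [0, 0, 0], 255], [[0, 0, 0], [0, 0, 0], 255], [[0, 0, 0], [0, 0, 0], 255], [[0, 0, 0], [0, 0, 0], 255]]'

```text
time: 9.8
tool_pos: [0.4051, -0.0499, 0.2436]
tool_rot: [3.141, -0.0, 1.363]
contact_force: [0.3, 0.2, 0.6]
opening: 0.0006
```

```bash
python3 look.py 6
python3 - <<'E'
from cell import imaging
import cv2
cv2.imwrite("pics/top6.png",cv2.cvtColor(imaging.read_camera("top")["pixels"],cv2.COLOR_RGB2BGR))
from h import *
hub=np.array([.5485,-.060]);a=np.radians(-12.1);g=hub+.037*np.array([np.cos(a),np.sin(a)])
u,v=proj('s',(*g,.086));print('port in side crop',(u-170)*3.5,(v-170)*3.5)
E
```

```text
9.9 [ 0.40506405 -0.0497959   0.2433741 ] [0.05588235 0.96494862 0.45732161]
port in side crop 421.5353881091685 323.2192186493344
```

View pics/s6.png

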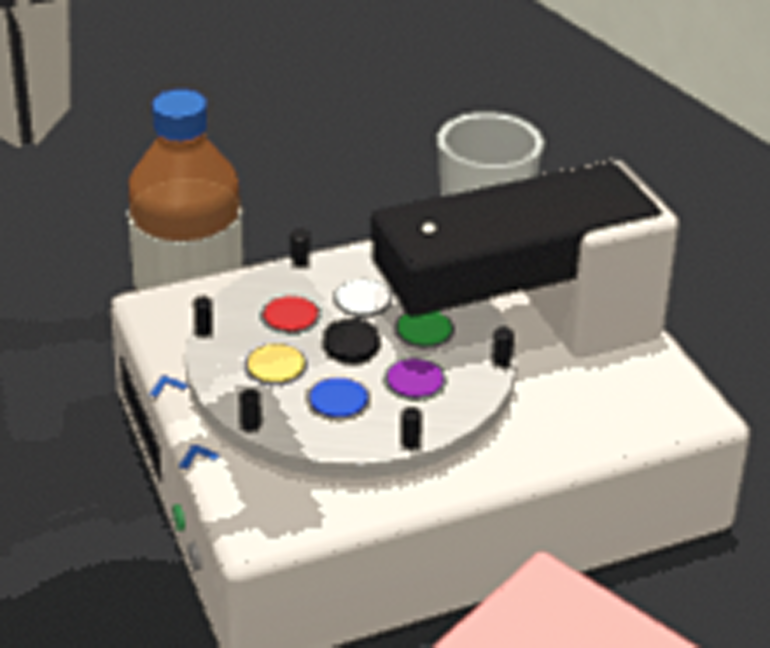

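View pics/top6.png

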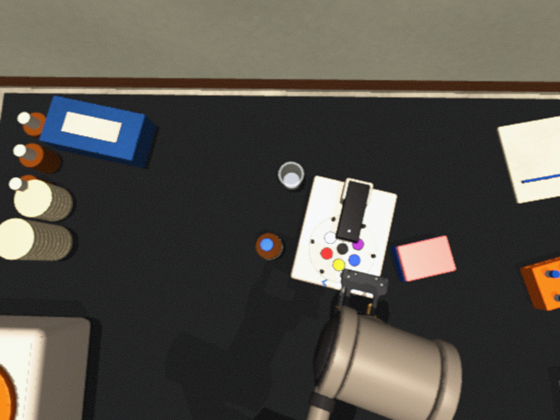

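Green sits at crop (425,327), against a predicted port position of (421.5,323), which is within about 2 mm. The beaker (291,175), bottle (267,245) and tip box (426,258) have not moved, and the arm is clear of everything.

```bash
python3 -c "
from cell import robot
print(robot.hand_in())"
```

```text
the job is handed in; nothing more can be done
None
```

I turned the wheel clockwise two clicks with the shut fingertips. The first stroke brought purple under the head and the second brought green, with each stroke pushing a peg on the near side slowly past the half click. Then I lifted clear and handed the job in at about 10 s of the 51 s allowed.

- **Green filter:** in the last side picture it sits under the optics head, about 1.5 pixels (roughly 2 mm) from where I calculated the light path. That is within the 2 mm calibration error.
- **Wheel:** the pegs are back at their click-stop positions, and the wheel looked the same in pictures taken 1 s apart. I did not measure its angle or speed directly.
- **Glass:** the fingertips stayed at about 94 mm, 8 mm above the glass, so they should not have touched it.
- **Bystanders:** the bottle, tip box and beaker are upright and at the same pixels as at the start.
- **Arm:** it ended about 24 cm above the bench and touches nothing. None of my checks failed or disagreed.

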